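# Make up a drawer unit's fittings kit

### The arm

A 7-joint arm with a two-finger parallel gripper is mounted at the origin on the work surface. World frame = base frame: x ahead of the robot, y to its left, z up, the work surface at z = 0. Lengths are in m, angles in rad, forces in N, time in s.
With the tool pointing down it reaches from about 0.35 to 0.9 m from the base axis. Payload 8.1 kg.
Tool frame: the origin (TCP) lies midway between the tips of the shut fingers; the grasp point (between the pads) lies 19 mm behind it; z points along the fingers, y is the direction in which the jaws open and shut (so a half turn about z gives the same grasp; the last joint's range is limited). The gripper opens to 92 mm and grips with 3 to 60 N. Pads are 19 mm wide; open, the fingers measure 130 mm over their backs; the gripper's body (75 mm by 190 mm) begins 47 mm behind the grasp point.
Start: joints at [1.017, 0.434, 0.025, 1.573, -0.012, 1.134, -0.075], TCP at [0.272, -0.563, 0.227] pointing down, gripper open.
Joint ranges: [-2.62, 2.62], [-0.44, 2.09], [-1.27, 1.32], [0.08, 2.57], [-1.32, 4.46], [0.12, 2], [-2.74, 2.74]. Speed limits (rad/s): [2.22, 2.22, 3.01, 3.01, 3.14, 3.14, 3.14].

### API

Orientations are given as a rotation vector (axis times angle).
In Python, from cell import monitor, get_image, get_calibration, workorder, look_for, masks_of gives the robot as it stands.
- The arm moves only by the shell command python3 -m crank 'ROWS' [FORCE]. ROWS is JSON, a list of rows, each a list of 3 entries, a list of its own where there are three numbers: the shift along the tool's x, y, z in cm, then the turn about the tool's z in degrees, then the closure in counts, from 0 (fully open) to 255 (shut). A call has 1 to 5 rows; each row shifts and turns the commanded pose from where the row before left it, along the tool's axes as they then stand; what a row does not reach is not made up. A row lasts 1/10 s, in which the tool goes at most 50 mm and 8.59 degrees, less where a joint would pass 70% of its speed; a pose out of reach is approached as far as the arm can. A call with a gripper value outside its range is refused whole. The fingers move at their own pace and stop on an object; FORCE is the grip in N (left out, the last holds). Time passes only in rows, so rows that do not move let the fingers close. It gives the time, the measured TCP pose, the force and the opening at its end, in the units of the state.
- monitor.observe(): the state, without advancing time (a new reading comes with each control period).
- get_image(name): name is "side" or "top" or "wrist"; returns (picture, depth): 420x560x3 uint8, red, green, blue; 420x560 float32, m along the optical axis (not along the pixel's ray), 0 where there is no reading.
- get_calibration(name): a dict with "fx", "fy", "cx", "cy" (pixels), "R" (3x3) and "t" (3): a world point X has camera coordinates R X + t. Camera axes: x right, y down, z forward; pixel columns grow to the right and rows downward; lengths in m; the calibration is good to about 2 mm. A picture is of the moment at which its call begins: read the wrist's pose just before it. get_calibration takes no time and is no camera call; for the wrist camera it gives the pose at the moment of the call.
- workorder.sign_off(): hands the job in, once; it reports no verdict.
Trained networks look in the newest picture that a camera, given by its name, has taken for a name from the list of things; names that differ only in an ending like _2 or _b are one class to them, and where a whole thing is asked for, a point or a joint stands for the part that bears it (a point fixed in the world has none). Each returns a list of dicts, best first, with "score" (0 to 1); they miss things now and then, are a little off and sometimes report something else, mostly with a low value. They report only what shows in the picture. A call takes as long as a camera call. They do not tell look-alikes from the thing itself.
- look_for(label, camera): "location" ([x, y, z] in m, in world coordinates, good to about 4 mm: the middle of the surface that is visible of it).
- masks_of(label, camera): "region" (420x560 bool, what is visible of it).
The state is a dict: "clock": time; "joints": joint angles; "dq": joint speeds; "joint_efforts": joint torques, N m; "position": TCP position; "ee_rot": TCP orientation; "force": force on the tool from outside, world axes, zero at the start; "ft_torque": the same for the moment, N m; "width": opening from 0.0 (shut) to 1.0 (fully open).
Only numpy, scipy, OpenCV 4.12 (cv2) and the standard library are available. Lean on these libraries where they do the work, as an engineer would, in place of code of your own. Each camera call takes 0.05 s, during which the arm holds its last target.

### The job

Make up the fittings kit in the plywood tray: put the small castor in the square pocket, the levelling foot in the large round pocket, the drawer knob in the small round pocket and the long handle in the long pocket, in any order. Set each one down (do not drop it) so that it stands on the pocket's floor, inside its walls, the same way up as it stood on the bench. Leave the look-alikes, the big castor and the short handle, standing where they are.

Things in the scene. Friction and masses are not known exactly. Their poses are not given: they have to be found in the camera images.
- small_castor: The small castor: upside down on its square steel plate (44 x 44 x 4 mm), black wheel (44 mm diameter, 18 mm wide) uppermost between two steel fork cheeks, which are 26 mm over their outsides (along y), 24 mm long (along x) and reach up to 44 mm; wheel top at 58 mm. Origin: centre of the plate's underside; z up, axle along y. About 140 g.
- big_castor: The big castor, a look-alike that stays on the bench: upside down on its square steel plate (64 x 64 x 4 mm), black wheel (66 mm diameter, 24 mm wide) uppermost between two steel fork cheeks, which are 32 mm over their outsides (along y), 36 mm long (along x) and reach up to 55 mm; wheel top at 80 mm. Origin: centre of the plate's underside; z up, axle along y. About 320 g.
- long_handle: The long handle: plain aluminium drawer pull handle, standing on its two feet like a bridge: straight bar 112 mm long (along its x), 16 mm wide (along its y), its underside at 26 mm and its top at 38 mm; a foot of 14 x 16 mm at each end, 84 mm clear between the feet. Origin: level with the feet's undersides, below the middle of the bar; x along the bar, z up. About 110 g.
- short_handle: The short handle, a look-alike that stays on the bench: plain aluminium drawer pull handle, standing on its two feet like a bridge: straight bar 72 mm long (along its x), 16 mm wide (along its y), its underside at 26 mm and its top at 38 mm; a foot of 14 x 16 mm at each end, 44 mm clear between the feet. Origin: level with the feet's undersides, below the middle of the bar; x along the bar, z up. About 80 g.
- levelling_foot: Levelling foot standing upright: round black plastic base 50 mm in diameter, sloping up to a plain round steel sleeve 26 mm in diameter from 14 to 50 mm height, and a thin dark threaded stem 12 mm in diameter above it up to 68 mm. Origin: centre of the underside; z up. About 130 g.
- drawer_knob: Round steel drawer knob standing upright on a 30 mm round flange (4 mm thick), 16 mm neck, mushroom head 32 mm in diameter between 28 and 38 mm height, top at 40 mm. Origin: centre of the underside; z up. About 90 g.
- square_pocket: Square pocket, 62 x 62 mm inside, for the small castor's plate. Low grey pocket, 12 mm high, walls and floor 4 mm, fixed in a plywood kit tray (284 x 148 mm, walls 14 mm high) with three others: square, large and small round in a row 92 mm apart in any order, the long one 75 mm beside the row. Its underside is 4 mm, floor 8 mm, rim 16 mm above the bench. Origin: centre of its underside; z up, x and y along its sides.
- large_round_pocket: Large round pocket, 68 mm inside diameter, for the levelling foot. Low grey pocket, 12 mm high, walls and floor 4 mm, fixed in a plywood kit tray (284 x 148 mm, walls 14 mm high) with three others: square, large and small round in a row 92 mm apart in any order, the long one 75 mm beside the row. Its underside is 4 mm, floor 8 mm, rim 16 mm above the bench. Origin: centre of its underside; z up, x along the row.
- small_round_pocket: Small round pocket, 48 mm inside diameter, for the drawer knob. Low grey pocket, 12 mm high, walls and floor 4 mm, fixed in a plywood kit tray (284 x 148 mm, walls 14 mm high) with three others: square, large and small round in a row 92 mm apart in any order, the long one 75 mm beside the row. Its underside is 4 mm, floor 8 mm, rim 16 mm above the bench. Origin: centre of its underside; z up, x along the row.
- long_pocket: Long pocket, 132 x 34 mm inside, for the long handle. Low grey pocket, 12 mm high, walls and floor 4 mm, fixed in a plywood kit tray (284 x 148 mm, walls 14 mm high) with three others: square, large and small round in a row 92 mm apart in any order, the long one 75 mm beside the row. Its underside is 4 mm, floor 8 mm, rim 16 mm above the bench. Origin: centre of its underside; z up, x along its length.
Things that resemble listed ones, but are neither listed nor needed, are in the scene too. Leave any blue or green look-alike of the long_handle alone.

How it is judged:
At the end, for the whole second after the job is handed in: Each fitting stands flat (0.1 rad, under 7 mm above the pocket origin) in its own pocket: castor within 15, foot 12, knob 12, handle 17 mm of its centre, at rest and released. Big castor and short handle upright (0.15 rad), within 30 mm of their start (horizontal distance between small_castor and square_pocket below 0.015 m and z of small_castor in the frame of square_pocket below 0.007 m and angle between each of small_castor, levelling_foot, drawer_knob, long_handle's own z axis and vertical below 0.1 rad and linear speed of each of small_castor, levelling_foot, drawer_knob, long_handle below 0.02 m/s and contact force between each of small_castor, levelling_foot, drawer_knob, long_handle and the fingers below 0.05 N and horizontal distance between levelling_foot and large_round_pocket below 0.012 m and z of levelling_foot in the frame of large_round_pocket below 0.007 m and horizontal distance between drawer_knob and small_round_pocket below 0.012 m and z of drawer_knob in the frame of small_round_pocket below 0.007 m and horizontal distance between long_handle and long_pocket below 0.017 m and z of long_handle in the frame of long_pocket below 0.007 m and distance of each of big_castor, short_handle from where it was at the start of the episode below 0.03 m and angle between each of big_castor, short_handle's own z axis and vertical below 0.15 rad); the robot touches nothing.
It fails at once if the small castor is dropped from well above the bench or tray (height (world z) of small_castor above 0.05 m and linear speed of small_castor above 0.5 m/s and contact force between small_castor and the fingers below 0.01 N).
It fails at once if the levelling foot is dropped from well above the bench or tray (height (world z) of levelling_foot above 0.05 m and linear speed of levelling_foot above 0.5 m/s and contact force between levelling_foot and the fingers below 0.01 N).
It fails at once if the drawer knob is dropped from well above the bench or tray (height (world z) of drawer_knob above 0.05 m and linear speed of drawer_knob above 0.5 m/s and contact force between drawer_knob and the fingers below 0.01 N).
It fails at once if the long handle is dropped from well above the bench or tray (height (world z) of long_handle above 0.05 m and linear speed of long_handle above 0.5 m/s and contact force between long_handle and the fingers below 0.01 N).
It also fails if it takes over 120 s, if anything falls off the work surface, if the arm or the gripper's body presses on something with over 40 N, if the wrist force passes 120 N, or if a joint passes its speed limit or range.

## Working session

There is one attempt and no reset: what is moved stays moved. The work goes in short steps, Python scripts to look and compute and a shell command to move; the robot and the scene stay as the last step left them, time stands still between calls to the robot, and variables do not carry over. Pictures are saved under pics/ and viewed, and the job is handed in when it is done.

```bash
ls; mkdir -p pics; python3 - <<'E'
from cell import monitor,get_image,get_calibration
import cv2
print(monitor.observe())
for n in("side","top","wrist"):
    im,d=get_image(n);cv2.imwrite(f"pics/{n}0.png",im[:,:,::-1])
E
```

```text
pics
{'clock': 0.0, 'joints': array([ 1.01740305,  0.43521949,  0.02494877,  1.57409662, -0.0116078 ,
        1.13398406, -0.07509983]), 'dq': array([ 1.19864998e-03, -1.07180367e-03, -1.84441349e-03,  4.89783955e-06,
       -8.89829911e-04, -9.79612509e-04,  6.67155054e-04]), 'joint_efforts': array([-1.03911698e-03, -6.67856526e+01,  9.84514430e-01, -3.14456534e+01,
       -6.05898164e-02,  4.31717397e-02,  2.80018294e-04]), 'position': array([ 0.272042  , -0.56212366,  0.22594703]), 'ee_rot': array([-3.06069291e+00, -7.01712800e-01,  7.37494027e-04]), 'force': array([0.34775782, 0.23776744, 0.89686518]), 'ft_torque': array([ 0.0293791 , -0.00729214,  0.02206707]), 'width': 1.0017825868881531}
```

View pics/top0.png

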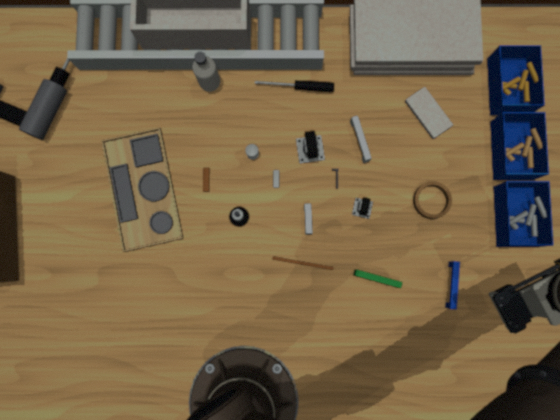

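View pics/side0.png

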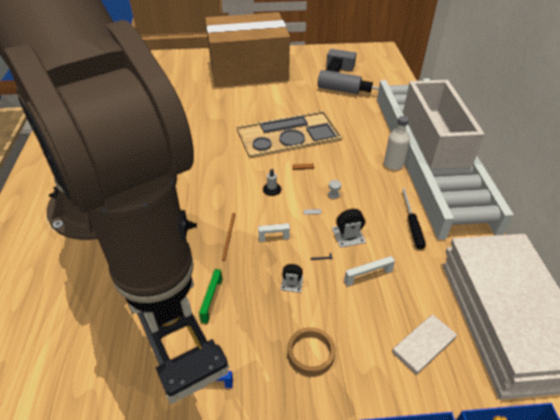

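View pics/wrist0.png

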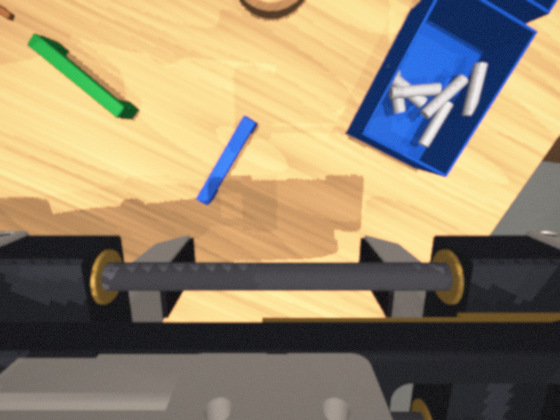

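Top view: the tray is at (143,190), with pockets square (147,150), large round (154,186), small round (162,222) and long (123,193). The foot is at (238,216), knob (252,151), small castor (362,207), big castor (311,147), long handle (361,139) and short handle (308,219).

```bash
cat > h.py <<'E'
from cell import monitor,get_image,get_calibration,look_for,masks_of,workorder
import numpy as np,cv2
from scipy.spatial.transform import Rotation as Ro
def cloud(n):
    im,d=get_image(n);c=get_calibration(n)
    v,u=np.mgrid[:420,:560]
    P=np.stack([(u-c["cx"])/c["fx"]*d,(v-c["cy"])/c["fy"]*d,d],-1)
    W=(P-c["t"])@np.asarray(c["R"]); W[d<=0]=np.nan
    return im,d,W
def st():
    s=monitor.observe();R=Ro.from_rotvec(s["ee_rot"]).as_matrix()
    return s,R,s["position"]
E
python3 - <<'E'
from h import *
im,d,W=cloud("top")
c=get_calibration("top");print(c["fx"],c["R"],c["t"])
for l in["small_castor","big_castor","long_handle","short_handle","levelling_foot","drawer_knob","square_pocket","large_round_pocket","small_round_pocket","long_pocket"]:
    for r,m in zip(look_for(l,"top")[:4],masks_of(l,"top")[:4]):
        g=m["region"];w=W[g];w=w[~np.isnan(w[:,0])]
        vv,uu=np.where(g)
        (cx,cy),sz,a=cv2.minAreaRect(w[:,:2].astype(np.float32)*1000)
        print(l,round(r["score"],2),np.round(r["location"],3),"|mask",round(m["score"],2),g.sum(),int(uu.mean()),int(vv.mean()),"med",np.round(np.median(w,0),3),"max z",np.round(np.percentile(w[:,2],[5,98]),3),"rect",np.round([cx,cy,*sz,a],1))
E
```

```text
501.8219000041806 [[ 0.00196432 -0.99997223 -0.00718861]
 [-0.9929314  -0.00109729 -0.11868459]
 [ 0.11867341  0.00737093 -0.99290598]] [-0.08862159  0.45007076  1.18166647]
small_castor 0.67 [ 0.456 -0.285  0.042] |mask 0.64 350 362 207 med [ 0.455 -0.285  0.039] max z [0.001 0.06 ] rect [ 461.  -291.2   45.5   51.2   76.2]
big_castor 0.96 [ 0.602 -0.16   0.034] |mask 0.79 758 310 147 med [ 0.599 -0.159  0.01 ] max z [0.    0.082] rect [ 613.3 -162.1   81.9   67.9   10. ]
long_handle 0.92 [ 0.292 -0.318  0.033] |mask 0.87 285 376 277 med [ 0.29  -0.312  0.038] max z [0.033 0.043] rect [ 287.1 -317.7  110.1   15.6   73.6]
long_handle 0.61 [ 0.275 -0.491  0.037] |mask 0.81 404 360 137 med [ 0.627 -0.285  0.037] max z [0.001 0.043] rect [ 633.1 -288.1  122.7   28.2   16.6]
short_handle 0.77 [ 0.433 -0.153  0.039] |mask 0.6 208 308 217 med [ 0.432 -0.154  0.038] max z [0.033 0.043] rect [ 430.5 -155.3   70.    16.     2.4]
levelling_foot 0.91 [0.435 0.011 0.013] |mask 0.76 337 239 216 med [0.434 0.01  0.011] max z [0.003 0.069] rect [436.8  13.5  48.3  49.5  27.3]
drawer_knob 0.59 [ 0.594 -0.021  0.04 ] |mask 0.7 162 252 150 med [ 0.592 -0.02   0.039] max z [0.003 0.044] rect [594.4 -19.5  30.1  29.4   0.8]
square_pocket 0.63 [0.602 0.243 0.009] |mask 0.88 794 146 149 med [0.602 0.245 0.009] max z [0.005 0.019] rect [601.3 243.6  72.   70.2  13.1]
large_round_pocket 0.9 [0.511 0.225 0.007] |mask 0.96 754 153 185 med [0.511 0.224 0.009] max z [0.004 0.018] rect [511.4 222.6  75.7  72.3  46.1]
small_round_pocket 0.91 [0.423 0.206 0.008] |mask 0.68 430 160 221 med [0.422 0.203 0.009] max z [0.004 0.019] rect [423.  202.   56.9  54.1  12.5]
long_pocket 0.96 [0.495 0.298 0.009] |mask 0.78 1073 123 192 med [0.495 0.297 0.009] max z [0.004 0.019] rect [495.2 298.3 144.8  48.8  13.6]
```

```bash
python3 - <<'E'
import cv2
im=cv2.imread("pics/top0.png")
cv2.imwrite("pics/crop1.png",cv2.resize(im[110:270,90:250],None,fx=3.7,fy=3.7,interpolation=cv2.INTER_CUBIC))
cv2.imwrite("pics/crop2.png",cv2.resize(im[100:260,220:400],None,fx=3.7,fy=3.7,interpolation=cv2.INTER_CUBIC))
E
```

```text
(no output)
```

View pics/crop2.png

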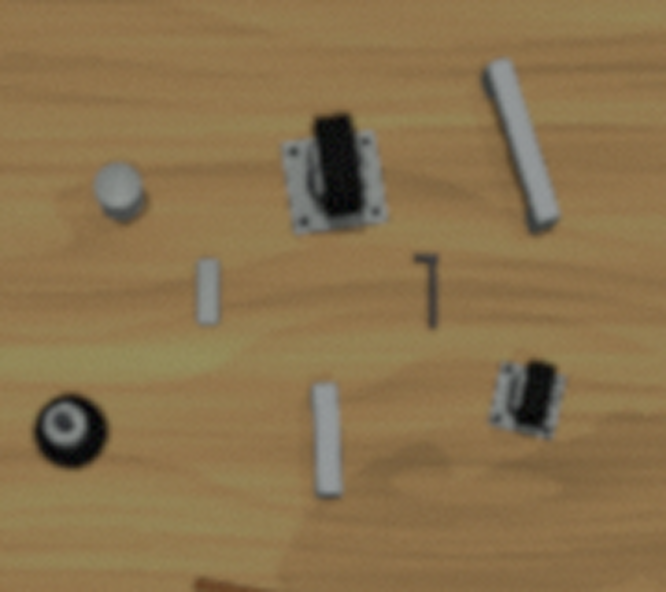

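View pics/crop1.png

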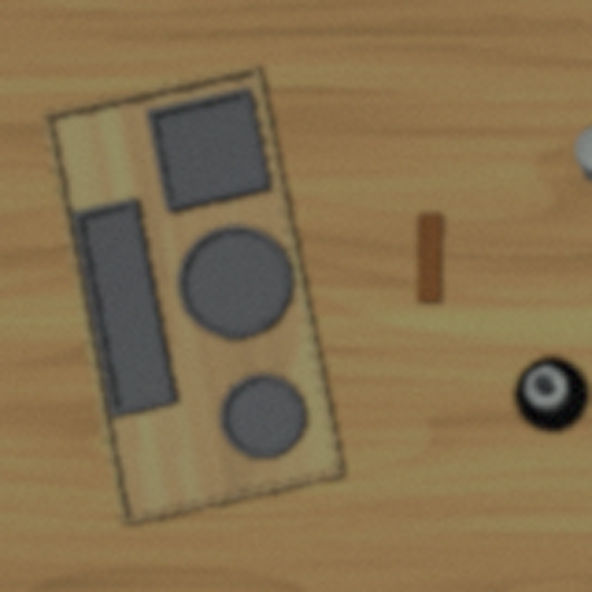

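```bash
cat >> h.py <<'E'
def go(x,y,z,yaw,n=5,m=None):
    """suggest n rows toward the world target from measured pose"""
    s,R,p=st();cur=np.degrees(np.arctan2(R[1,0],R[0,0]))
    t=(cur-yaw+90)%180-90
    print("at",np.round(p,4),"yaw",round(cur,1),"F",np.round(s["force"],1),"w",round(s["width"]*92,1),"t",round(s["clock"],2),"j7",round(s["joints"][6],2),"tilt",np.round(R[:2,2],4))
    D=np.array([x,y,z])-p
    n=n or int(max(1,np.ceil(np.linalg.norm(D)/.048),np.ceil(abs(t)/8)))
    rows=[]
    for i in range(n):
        rows.append([np.round(R.T@(D/n)*100,2).tolist(),round(t/n,1)])
        R=R@Ro.from_euler("z",t/n,degrees=True).as_matrix()
    print("rows",n,rows)
def fit(W,xy,r,z0,z1,lab=""):
    m=(np.hypot(W[...,0]-xy[0],W[...,1]-xy[1])<r)&(W[...,2]>z0)&(W[...,2]<z1)
    p=W[m]
    if len(p)<4:print(lab,"few");return
    (cx,cy),sz,a=cv2.minAreaRect((p[:,:2]*1000).astype(np.float32))
    q=p[:,:2]-p[:,:2].mean(0);e,v=np.linalg.eigh(q.T@q);ax=v[:,1];ya=(np.degrees(np.arctan2(ax[1],ax[0]))+90)%180-90
    print(lab,len(p),"mean",np.round(p.mean(0),4),"rect",np.round([cx,cy,*sz,a],1),"pca yaw",round(ya,1),"zmax",np.round(p[:,2].max(),3))
E
python3 - <<'E'
from h import *
im,d,W=cloud("top")
fit(W,(.456,-.285),.045,.047,.07,"castor wheel")
fit(W,(.456,-.285),.045,.02,.07,"castor top")
fit(W,(.630,-.287),.075,.028,.05,"handle")
fit(W,(.435,.011),.04,.04,.08,"foot up")
fit(W,(.435,.011),.04,.058,.08,"foot stem")
fit(W,(.594,-.02),.04,.03,.05,"knob")
fit(W,(.6,-.16),.05,.06,.09,"big castor")
fit(W,(.433,-.153),.05,.03,.05,"short")
bench=W[(np.hypot(W[...,0]-.5,W[...,1]+.22)<.05)];print("bench z",np.median(bench[:,2]))
go(.456,-.285,.18,-12,None)
E
```

```text
castor wheel 127 mean [ 0.4578 -0.2889  0.0548] rect [ 458.8 -290.3   20.    37.7   75.7] pca yaw -15.2 zmax 0.062
castor top 200 mean [ 0.457  -0.2871  0.0495] rect [ 457.4 -288.7   29.9   42.3   70.9] pca yaw -11.8 zmax 0.062
handle 327 mean [ 0.6258 -0.2842  0.0377] rect [ 626.9 -284.8  112.1   17.1   16.6] pca yaw 16.6 zmax 0.045
foot up 97 mean [0.4368 0.0122 0.0538] rect [437.2  12.7  24.3  24.4  19. ] pca yaw -64.9 zmax 0.073
foot stem 22 mean [0.4372 0.012  0.0675] rect [437.4  12.    9.3  10.3  52.4] pca yaw -20.3 zmax 0.073
knob 138 mean [ 0.5941 -0.0195  0.0395] rect [594.2 -19.6  30.4  29.5   2.5] pca yaw 41.0 zmax 0.045
big castor 263 mean [ 0.6028 -0.1621  0.0739] rect [ 605.6 -162.4   61.5   24.1    8.5] pca yaw 9.7 zmax 0.083
short 206 mean [ 0.4301 -0.1551  0.0381] rect [ 429.7 -155.3   72.2   15.9    2.8] pca yaw 2.3 zmax 0.045
bench z 0.0005488926288989942
at [ 0.2723 -0.5626  0.2267] yaw 25.8 F [0.3 0.7 0. ] w 92.2 t 1.25 j7 -0.08 tilt [ 0. -0.]
rows 8 [[[3.58, -2.12, 0.58], np.float64(4.7)], [[3.39, -2.41, 0.58], np.float64(4.7)], [[3.18, -2.68, 0.58], np.float64(4.7)], [[2.95, -2.93, 0.58], np.float64(4.7)], [[2.7, -3.17, 0.58], np.float64(4.7)], [[2.43, -3.38, 0.58], np.float64(4.7)], [[2.14, -3.57, 0.58], np.float64(4.7)], [[1.84, -3.73, 0.58], np.float64(4.7)]]
```

```bash
python3 -m crank '[[[3.6,-2.1,0.6],4.7,0],[[3.4,-2.4,0.6],4.7,0],[[3.2,-2.7,0.6],4.7,40],[[2.95,-2.95,0.6],4.7,88],[[2.7,-3.2,0.6],4.7,88]]' 20; python3 -m crank '[[[2.4,-3.4,0.6],4.7,88],[[2.1,-3.6,0.6],4.7,88],[[1.8,-3.7,0.6],4.7,88],[[0,0,0],0,88]]'
python3 - <<'E'
from h import *
im,d,W=cloud("wrist");cv2.imwrite("pics/w1.png",im[:,:,::-1])
fit(W,(.456,-.288),.045,.046,.07,"castor wheel")
im,d,W=cloud("top")
fit(W,(.456,-.288),.045,.046,.07,"castor wheel")
go(.458,-.289,.08,-14.5,None)
E
```

```text
clock: 1.75
position: [0.3882, -0.3871, 0.1967]
ee_rot: [3.141, 0.058, 0.001]
force: [0.6, 0.2, -0.5]
width: 0.789
clock: 2.15
position: [0.4585, -0.2774, 0.1781]
ee_rot: [-3.123, 0.312, -0.001]
force: [0.3, 0.4, -0.3]
width: 0.651
castor wheel 710 mean [ 0.4603 -0.2904  0.0545] rect [ 458.7 -290.    17.9   38.4   77.5] pca yaw -14.1 zmax 0.059
castor wheel 13 mean [ 0.4499 -0.2788  0.0513] rect [ 448.6 -278.1    3.5   16.5   69.3] pca yaw -15.8 zmax 0.059
at [ 0.4555 -0.2829  0.1787] yaw -11.6 F [-0.5 -1.2  0.1] w 60.0 t 2.25 j7 -1.3 tilt [-0.0002  0.    ]
rows 3 [[[0.12, 0.18, 3.29], np.float64(1.0)], [[0.13, 0.18, 3.29], np.float64(1.0)], [[0.13, 0.18, 3.29], np.float64(1.0)]]
```

View pics/w1.png

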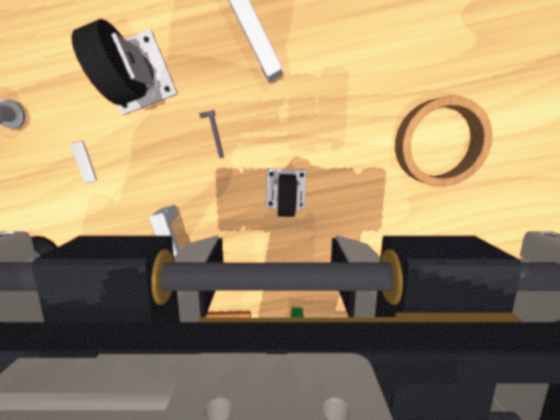

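```bash
python3 -m crank '[[[0.15,0.2,3.3],1,88],[[0.15,0.2,3.3],1,88],[[0.15,0.2,3.3],1,88],[[0,0,0],0,88],[[0,0,0],0,88]]'
python3 - <<'E'
from h import *
go(.459,-.290,.014,-14.3,3)
E
```

```text
clock: 2.75
position: [0.4573, -0.2919, 0.0802]
ee_rot: [3.115, -0.406, -0.002]
force: [0.3, 0.6, 0.1]
width: 0.655
at [ 0.4573 -0.2919  0.0802] yaw -14.8 F [0.3 0.6 0.1] w 60.3 t 2.75 j7 -1.33 tilt [-0.001  -0.0001]
rows 3 [[[0.04, -0.08, 2.21], np.float64(-0.2)], [[0.04, -0.08, 2.21], np.float64(-0.2)], [[0.04, -0.08, 2.21], np.float64(-0.2)]]
```

```bash
python3 -m crank '[[[0.04,-0.08,2.2],0,88],[[0.04,-0.08,2.2],0,88],[[0.04,-0.08,2.2],0,88],[[0,0,0],0,88],[[0,0,0],0,160]]'; python3 -m crank '[[[0,0,0],0,255],[[0,0,0],0,255],[[0,0,0],0,255],[[0,0,0],0,255],[[0,0,0],0,255]]' 25
python3 - <<'E'
from h import *
go(.459,-.290,.014,-14.3,3)
E
```

```text
clock: 3.25
position: [0.4605, -0.2896, 0.0154]
ee_rot: [3.115, -0.404, 0.003]
force: [0.1, -0.8, -0.0]
width: 0.609
clock: 3.75
position: [0.4601, -0.2889, 0.0143]
ee_rot: [3.115, -0.404, 0.001]
force: [0.1, 0.2, 6.2]
width: 0.28
at [ 0.4601 -0.2889  0.0143] yaw -14.8 F [0.1 0.2 6.2] w 25.8 t 3.75 j7 -1.33 tilt [ 0.0008 -0.0003]
rows 3 [[[-0.03, 0.05, 0.01], np.float64(-0.2)], [[-0.03, 0.05, 0.01], np.float64(-0.2)], [[-0.03, 0.05, 0.01], np.float64(-0.2)]]
```

```bash
python3 -m crank '[[[0,0,-3],0,255],[[0,0,-4.5],0,255],[[0,0,-4.5],0,255],[[0,0,0],0,255],[[0,0,0],0,255]]' 
python3 - <<'E'
from h import *
im,d=get_image("wrist");cv2.imwrite("pics/w2.png",im[:,:,::-1])
go(.6015,.244,.135,13,13)
E
```

```text
clock: 4.25
position: [0.4602, -0.289, 0.1345]
ee_rot: [3.115, -0.404, 0.003]
force: [-0.4, 0.3, -1.3]
width: 0.285
at [ 0.4593 -0.2885  0.1333] yaw -14.8 F [ 0.1 -0.4 -1.8] w 25.8 t 4.3 j7 -1.34 tilt [-0.0005  0.0002]
rows 13 [[[0.01, -4.24, -0.01], np.float64(-2.1)], [[0.17, -4.24, -0.01], np.float64(-2.1)], [[0.33, -4.23, -0.01], np.float64(-2.1)], [[0.49, -4.21, -0.01], np.float64(-2.1)], [[0.64, -4.19, -0.01], np.float64(-2.1)], [[0.8, -4.16, -0.01], np.float64(-2.1)], [[0.95, -4.13, -0.01], np.float64(-2.1)], [[1.11, -4.09, -0.01], np.float64(-2.1)], [[1.26, -4.05, -0.01], np.float64(-2.1)], [[1.41, -4.0, -0.01], np.float64(-2.1)], [[1.56, -3.94, -0.01], np.float64(-2.1)], [[1.7, -3.88, -0.01], np.float64(-2.1)], [[1.85, -3.82, -0.01], np.float64(-2.1)]]
```

View pics/w2.png

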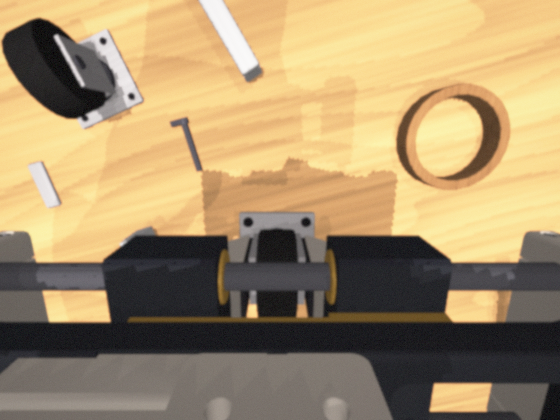

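The castor is held upright, with its plate at (277,222) square to the jaws.

```bash
python3 -m crank '[[[0,-4.2,0],-2.1,255],[[0.2,-4.2,0],-2.1,255],[[0.35,-4.2,0],-2.1,255],[[0.5,-4.2,0],-2.1,255],[[0.65,-4.2,0],-2.1,255]]' ; python3 -m crank '[[[0.8,-4.2,0],-2.1,255],[[0.95,-4.1,0],-2.1,255],[[1.1,-4.1,0],-2.1,255],[[1.25,-4.05,0],-2.1,255],[[1.4,-4,0],-2.1,255]]' ; python3 -m crank '[[[1.55,-3.95,0],-2.1,255],[[1.7,-3.9,0],-2.1,255],[[1.85,-3.8,0],-2.1,255],[[0,0,0],0,255],[[0,0,0],0,255]]' 
python3 - <<'E'
from h import *
im,d,W=cloud("wrist");cv2.imwrite("pics/w3.png",im[:,:,::-1])
s=W[np.isfinite(W[...,0])]
go(.6015,.244,.09,13,2)
for l in["square_pocket","large_round_pocket","small_round_pocket","long_pocket"]:
    for m in masks_of(l,"wrist")[:1]:
        w=W[m["region"]];w=w[np.isfinite(w[:,0])]
        (cx,cy),sz,a=cv2.minAreaRect(w[:,:2].astype(np.float32)*1000);print(l,round(m["score"],2),np.round([cx,cy,*sz,a],1))
E
```

```text
clock: 4.8
position: [0.5139, -0.0834, 0.1318]
ee_rot: [-3.139, 0.115, 0.006]
force: [0.8, 0.1, -1.1]
width: 0.284
clock: 5.3
position: [0.5693, 0.1209, 0.1315]
ee_rot: [3.136, 0.173, -0.006]
force: [1.0, 0.3, -1.9]
width: 0.284
clock: 5.8
position: [0.6025, 0.2432, 0.1311]
ee_rot: [3.122, 0.346, -0.006]
force: [0.4, -1.8, -1.6]
width: 0.282
at [0.603  0.2414 0.1315] yaw 12.5 F [-0.2 -0.1 -1.7] w 26.3 t 5.85 j7 -1.89 tilt [-0.0033 -0.0021]
rows 2 [[[-0.04, -0.15, 2.07], np.float64(-0.2)], [[-0.03, -0.15, 2.07], np.float64(-0.2)]]
square_pocket 0.96 [606.3 247.7  65.9  73.9  15.9]
large_round_pocket 0.64 [540.9 229.4 112.2  60.5  14.2]
long_pocket 0.74 [585.8 291.1  32.4 102.5  49.4]
```

View pics/w3.png

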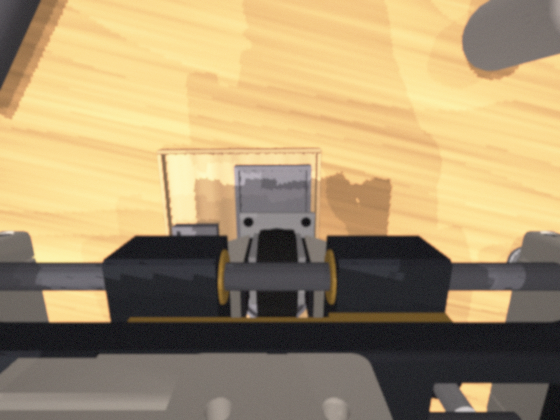

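```bash
python3 -m crank '[[[-0.05,-0.15,3.5],0,255],[[-0.05,-0.15,3],0,255],[[0,0,2],0,255],[[0,0,0],0,255],[[0,0,0],0,255]]' 
python3 - <<'E'
from h import *
im,d,W=cloud("wrist");cv2.imwrite("pics/w4.png",im[:,:,::-1])
im,d,W=cloud("top");cv2.imwrite("pics/t4.png",cv2.resize(im[110:270,90:250,::-1],None,fx=3.7,fy=3.7))
go(.6015,.244,.0225,13,2)
E
```

```text
clock: 6.55
position: [0.6027, 0.2444, 0.0492]
ee_rot: [3.123, 0.341, 0.0]
force: [-0.2, 0.1, -0.1]
width: 0.281
at [0.6035 0.2451 0.0504] yaw 12.5 F [ 0.8  0.5 -1.2] w 25.9 t 6.65 j7 -1.92 tilt [0.0022 0.001 ]
rows 2 [[[-0.11, 0.03, 1.39], np.float64(-0.3)], [[-0.11, 0.03, 1.39], np.float64(-0.3)]]
```

View pics/w4.png

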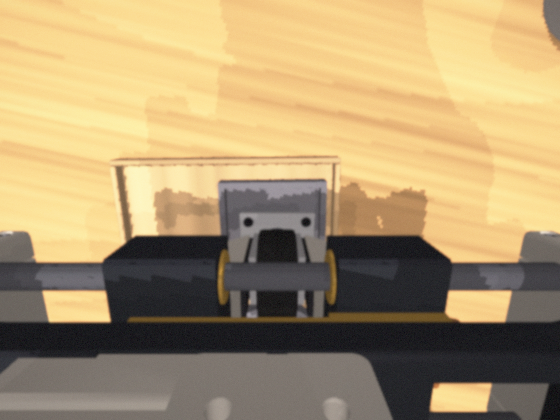

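```bash
python3 -m crank '[[[-0.1,0,1.2],0,255],[[-0.1,0,1.2],0,255],[[0,0,0.2],0,255],[[0,0,0.1],0,255],[[0,0,0],0,255]]' 
python3 - <<'E'
from h import *
go(.6015,.244,.0225,13,2)
E
```

```text
clock: 7.15
position: [0.5999, 0.2443, 0.0222]
ee_rot: [3.122, 0.343, -0.001]
force: [-4.3, -3.1, 10.4]
width: 0.282
at [0.5999 0.2443 0.0222] yaw 12.5 F [-4.3 -3.1 10.4] w 25.9 t 7.15 j7 -1.92 tilt [-0.0008 -0.0006]
rows 2 [[[0.07, 0.03, -0.02], np.float64(-0.2)], [[0.07, 0.03, -0.02], np.float64(-0.2)]]
```

```bash
python3 -m crank '[[[0,0,0],0,200],[[0,0,0],0,150],[[0,0,0],0,110],[[0,0,0],0,110],[[0,0,0],0,110]]' ;python3 -m crank '[[[0,0,-2],0,110],[[0,0,-4],0,110],[[0,0,-4.5],0,88],[[0,0,0],0,88],[[0,0,0],0,88]]' 
python3 - <<'E'
from h import *
im,d,W=cloud("wrist");cv2.imwrite("pics/w5.png",im[:,:,::-1])
fit(W,(.6,.244),.04,.04,.09,"castor")
go(.625,-.27,.135,16.6,13)
E
```

```text
clock: 7.65
position: [0.6004, 0.2445, 0.0214]
ee_rot: [3.123, 0.343, -0.001]
force: [0.7, 0.2, -0.1]
width: 0.552
clock: 8.15
position: [0.6012, 0.2449, 0.1279]
ee_rot: [-3.122, -0.342, -0.004]
force: [-0.0, -1.2, 0.2]
width: 0.658
castor 1511 mean [0.6018 0.2445 0.0568] rect [599.2 244.1  41.3  29.7  12.7] pca yaw 11.7 zmax 0.066
at [0.6002 0.2444 0.1264] yaw 12.5 F [-0.3 -0.2  0.3] w 60.2 t 8.2 j7 -1.9 tilt [-0.0001 -0.0002]
rows 13 [[[-0.67, 3.9, -0.07], np.float64(-0.3)], [[-0.69, 3.9, -0.07], np.float64(-0.3)], [[-0.71, 3.9, -0.07], np.float64(-0.3)], [[-0.74, 3.89, -0.07], np.float64(-0.3)], [[-0.76, 3.89, -0.07], np.float64(-0.3)], [[-0.78, 3.88, -0.07], np.float64(-0.3)], [[-0.8, 3.88, -0.07], np.float64(-0.3)], [[-0.82, 3.88, -0.07], np.float64(-0.3)], [[-0.84, 3.87, -0.07], np.float64(-0.3)], [[-0.86, 3.87, -0.07], np.float64(-0.3)], [[-0.88, 3.86, -0.07], np.float64(-0.3)], [[-0.91, 3.86, -0.07], np.float64(-0.3)], [[-0.93, 3.85, -0.07], np.float64(-0.3)]]
```

View pics/w5.png

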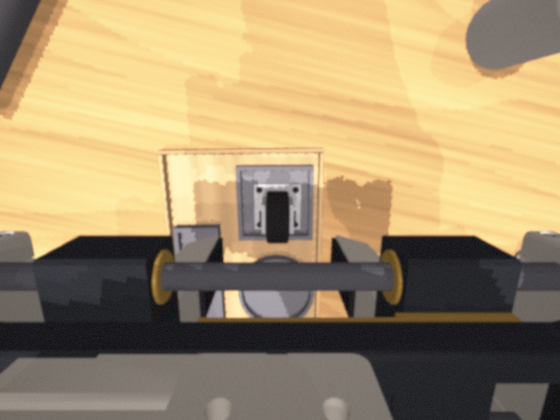

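```bash
python3 -m crank '[[[-0.65,4,-0.1],-0.3,88],[[-0.7,3.9,-0.1],-0.3,88],[[-0.7,3.9,-0.1],-0.3,88],[[-0.75,3.9,-0.1],-0.3,88],[[-0.75,3.9,-0.1],-0.3,88]]' ;python3 -m crank '[[[-0.8,3.9,-0.1],-0.3,88],[[-0.8,3.9,-0.1],-0.3,88],[[-0.8,3.9,-0.1],-0.3,88],[[-0.85,3.9,-0.1],-0.3,88],[[-0.85,3.9,-0.1],-0.3,88]]';python3 -m crank '[[[-0.9,3.9,-0.1],-0.3,88],[[-0.9,3.9,-0.1],-0.3,88],[[-0.9,3.9,-0.1],-0.3,88],[[0,0,0],0,88],[[0,0,0],0,88]]' 
python3 - <<'E'
from h import *
im,d,W=cloud("wrist");cv2.imwrite("pics/w6.png",im[:,:,::-1])
fit(W,(.627,-.285),.07,.03,.05,"handle")
go(.627,-.285,.08,16.6,2)
E
```

```text
clock: 8.7
position: [0.6091, 0.0438, 0.1298]
ee_rot: [3.118, 0.384, -0.005]
force: [0.2, -0.3, 1.0]
width: 0.655
clock: 9.2
position: [0.6187, -0.1549, 0.1348]
ee_rot: [-3.112, -0.425, 0.005]
force: [-0.1, -0.0, 0.2]
width: 0.657
clock: 9.7
position: [0.6245, -0.2744, 0.1376]
ee_rot: [-3.109, -0.445, 0.005]
force: [-0.3, 0.9, -0.8]
width: 0.655
handle 2155 mean [ 0.6334 -0.2784  0.0377] rect [ 630.8 -279.6  108.3   15.4   16.5] pca yaw 16.6 zmax 0.04
at [ 0.6251 -0.2724  0.138 ] yaw 16.4 F [ 0.7  1.1 -0. ] w 60.5 t 9.75 j7 -1.01 tilt [-0.0024  0.0017]
rows 2 [[[-0.08, 0.64, 2.9], np.float64(-0.1)], [[-0.08, 0.64, 2.9], np.float64(-0.1)]]
```

View pics/w6.png

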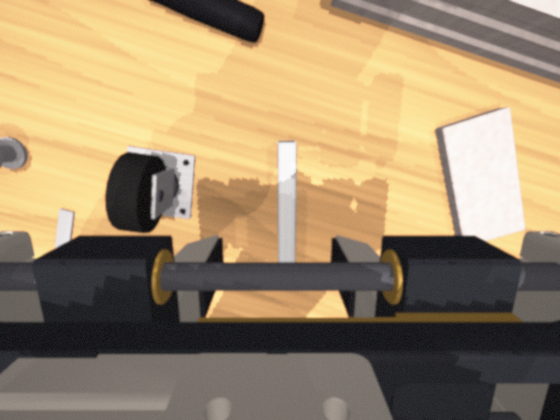

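```bash
python3 -m crank '[[[0,0.55,3],0,88],[[0,0.5,3],0,88],[[0,0,2.5],0,88],[[0,0,0],0,88],[[0,0,0],0,88]]'
python3 - <<'E'
from h import *
im,d,W=cloud("wrist");cv2.imwrite("pics/w7.png",im[:,:,::-1])
fit(W,(.627,-.285),.07,.03,.05,"handle")
go(.628,-.283,.014,16.6,2)
E
```

```text
clock: 10.25
position: [0.629, -0.2816, 0.0546]
ee_rot: [-3.108, -0.452, 0.001]
force: [0.1, -0.6, 0.1]
width: 0.659
handle 3597 mean [ 0.6406 -0.2792  0.0385] rect [ 631.3 -281.9  107.6   16.1   16.5] pca yaw 16.5 zmax 0.041
at [ 0.6298 -0.2822  0.0558] yaw 16.5 F [ 0.3 -0.1  0.8] w 60.3 t 10.3 j7 -1.01 tilt [0.0011 0.0003]
rows 2 [[[-0.1, 0.01, 2.09], np.float64(-0.0)], [[-0.1, 0.01, 2.09], np.float64(-0.0)]]
```

View pics/w7.png

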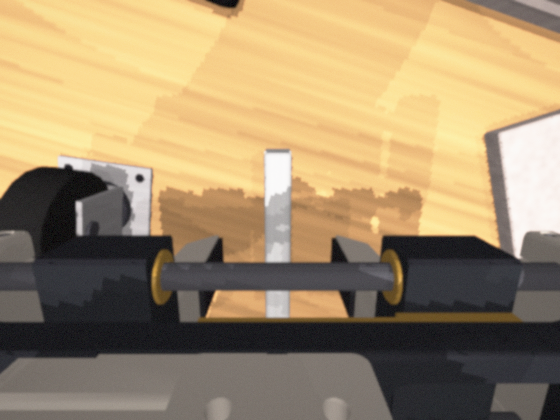

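```bash
python3 -m crank '[[[-0.05,0,2],0,88],[[-0.05,0,2],0,88],[[0,0,0],0,88],[[0,0,0],0,160]]'; python3 -m crank '[[[0,0,0],0,255],[[0,0,0],0,255],[[0,0,0],0,255],[[0,0,0],0,255],[[0,0,0],0,255]]' 25
python3 - <<'E'
from h import *
go(.6285,-.282,.015,16.6,2)
E
```

```text
clock: 10.7
position: [0.6287, -0.2836, 0.0162]
ee_rot: [3.109, 0.449, 0.002]
force: [0.2, -0.0, 0.8]
width: 0.608
clock: 11.2
position: [0.6279, -0.2837, 0.0149]
ee_rot: [3.109, 0.449, 0.0]
force: [-0.3, 1.2, 0.8]
width: 0.18
at [ 0.6279 -0.2837  0.0149] yaw 16.4 F [-0.3  1.2  0.8] w 16.6 t 11.2 j7 -1.01 tilt [ 0.0001 -0.0001]
rows 2 [[[0.05, -0.08, -0.0], np.float64(-0.1)], [[0.05, -0.08, -0.0], np.float64(-0.1)]]
```

```bash
python3 -m crank '[[[0,0,-3],0,255],[[0,0,-4.5],0,255],[[0,0,-4.5],0,255],[[0,0,0],0,255],[[0,0,0],0,255]]' 
python3 - <<'E'
from h import *
im,d,W=cloud("wrist");cv2.imwrite("pics/w8.png",im[:,:,::-1])
go(.495,.297,.135,13,14)
E
```

```text
clock: 11.7
position: [0.6284, -0.284, 0.136]
ee_rot: [3.108, 0.448, 0.003]
force: [-0.1, 0.8, -1.7]
width: 0.172
at [ 0.6274 -0.2836  0.1343] yaw 16.4 F [-1.8 -0.2 -1.3] w 15.9 t 11.75 j7 -1.0 tilt [-0.0007  0.0001]
rows 14 [[[0.27, -4.25, -0.0], np.float64(0.2)], [[0.25, -4.25, -0.0], np.float64(0.2)], [[0.23, -4.25, -0.0], np.float64(0.2)], [[0.21, -4.25, -0.0], np.float64(0.2)], [[0.19, -4.25, -0.0], np.float64(0.2)], [[0.17, -4.25, -0.0], np.float64(0.2)], [[0.16, -4.25, -0.0], np.float64(0.2)], [[0.14, -4.25, -0.0], np.float64(0.2)], [[0.12, -4.25, -0.0], np.float64(0.2)], [[0.1, -4.25, -0.0], np.float64(0.2)], [[0.08, -4.25, -0.0], np.float64(0.2)], [[0.07, -4.25, -0.0], np.float64(0.2)], [[0.05, -4.25, -0.0], np.float64(0.2)], [[0.03, -4.25, -0.0], np.float64(0.2)]]
```

View pics/w8.png

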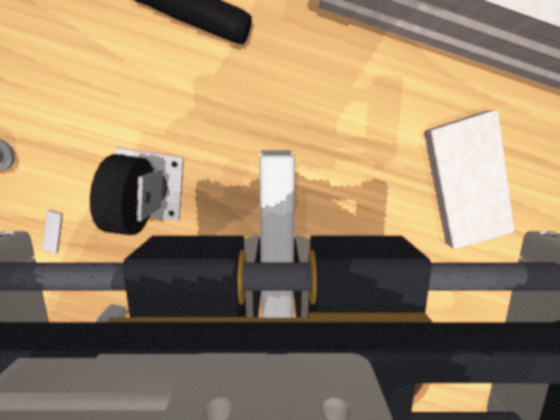

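```bash
python3 -m crank '[[[0.25,-4.25,0],0.2,255],[[0.25,-4.25,0],0.2,255],[[0.25,-4.25,0],0.2,255],[[0.2,-4.25,0],0.2,255],[[0.2,-4.25,0],0.2,255]]' ; python3 -m crank '[[[0.2,-4.25,0],0.2,255],[[0.15,-4.25,0],0.2,255],[[0.15,-4.25,0],0.2,255],[[0.1,-4.25,0],0.2,255],[[0.1,-4.25,0],0.2,255]]' ; python3 -m crank '[[[0.1,-4.25,0],0.2,255],[[0.05,-4.25,0],0.2,255],[[0.05,-4.25,0],0.2,255],[[0,-4.2,0],0.2,255],[[0,0,0],0,255]]' 
python3 - <<'E'
from h import *
im,d,W=cloud("wrist");cv2.imwrite("pics/w9.png",im[:,:,::-1])
s,R,p=st()
T=(W-p)@R
m=(np.abs(T[...,1])<.01)&(T[...,2]>-.035)&(T[...,2]<-.015)&(np.abs(T[...,0])<.08)
print("far end of handle in tool x",np.nanmax(T[m][:,0]),np.nanmin(T[m][:,0]),m.sum())
for l in ["long_pocket"]:
    for m in masks_of(l,"wrist")[:1]:
        w=W[m["region"]];w=w[np.isfinite(w[:,0])]
        (cx,cy),sz,a=cv2.minAreaRect(w[:,:2].astype(np.float32)*1000);print(l,round(m["score"],2),np.round([cx,cy,*sz,a],1))
go(.495,.297,.06,13,2)
E
```

```text
clock: 12.25
position: [0.5783, -0.0747, 0.1328]
ee_rot: [-3.113, -0.421, 0.005]
force: [0.8, 0.4, -1.2]
width: 0.167
clock: 12.75
position: [0.5301, 0.1319, 0.133]
ee_rot: [3.116, 0.394, -0.005]
force: [0.2, -0.0, -0.9]
width: 0.173
clock: 13.25
position: [0.4884, 0.3026, 0.1331]
ee_rot: [-3.115, -0.387, 0.005]
force: [0.1, -0.5, -0.4]
width: 0.169
far end of handle in tool x 0.056966307472653806 -0.024988982108558575 4679
long_pocket 0.62 [512.4 298.1 109.2  42.3  12.9]
at [0.4909 0.2962 0.1329] yaw 13.8 F [ 0.3 -0.8 -1.6] w 15.8 t 13.35 j7 -2.07 tilt [-0.0029 -0.0016]
rows 2 [[[0.22, 0.01, 3.65], np.float64(0.4)], [[0.22, 0.01, 3.65], np.float64(0.4)]]
```

View pics/w9.png

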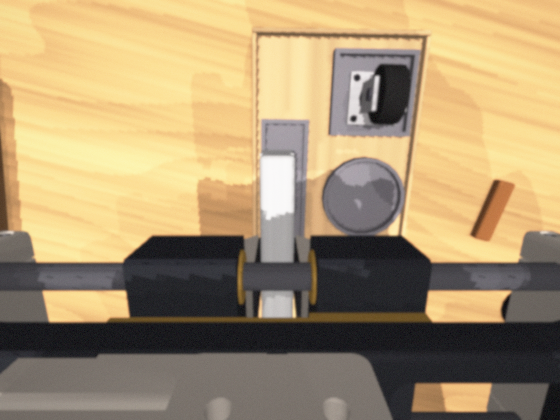

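```bash
python3 -m crank '[[[0.2,0,3.5],0.4,255],[[0.2,0,3.5],0.4,255],[[0,0,1.5],0,255],[[0,0,0],0,255],[[0,0,0],0,255]]' 
python3 - <<'E'
from h import *
im,d,W=cloud("wrist");cv2.imwrite("pics/w10.png",im[:,:,::-1])
go(.4955,.2965,.023,13,2)
E
```

```text
clock: 13.85
position: [0.4966, 0.2952, 0.0494]
ee_rot: [3.121, 0.348, -0.002]
force: [0.1, 0.0, -1.1]
width: 0.172
at [0.4971 0.2959 0.0502] yaw 12.8 F [ 1.  -0.2 -1.8] w 15.7 t 13.9 j7 -2.11 tilt [ 0.0005 -0.    ]
rows 2 [[[-0.07, -0.05, 1.36], np.float64(-0.1)], [[-0.07, -0.05, 1.36], np.float64(-0.1)]]
```

View pics/w10.png

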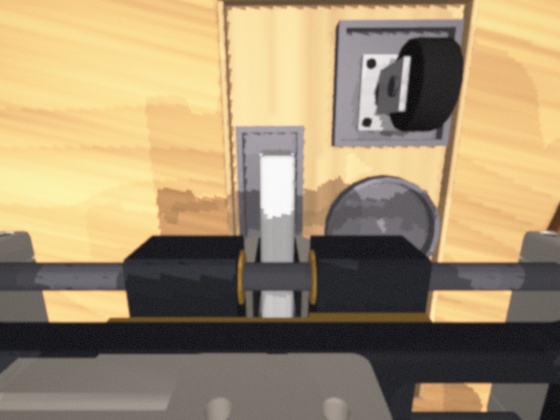

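```bash
python3 - <<'E'
from h import *
im,d,W=cloud("wrist");s,R,p=st();T=(W-p)@R
# profile along row 145 & 170,200
for r in (140,146,170,200):
    print(r,[(u,int(im[r,u].mean()),round(T[r,u,1]*1000,1),round(W[r,u,2]*1000)) for u in range(228,316,4)])
E
```

```text
140 [(228, 201, np.float64(-30.7), 13), (232, 151, np.float64(-29.2), 7), (236, 201, np.float64(-26.8), 5), (240, 160, np.float64(-22.8), 16), (244, 100, np.float64(-21.2), 8), (248, 161, np.float64(-18.6), 8), (252, 163, np.float64(-16.0), 8), (256, 163, np.float64(-13.5), 7), (260, 164, np.float64(-10.9), 8), (264, 164, np.float64(-8.3), 8), (268, 163, np.float64(-5.8), 8), (272, 162, np.float64(-3.2), 8), (276, 164, np.float64(-0.6), 8), (280, 166, np.float64(2.0), 9), (284, 165, np.float64(4.6), 7), (288, 165, np.float64(7.2), 8), (292, 162, np.float64(9.8), 8), (296, 140, np.float64(12.3), 8), (300, 161, np.float64(14.2), 17), (304, 171, np.float64(16.7), 17), (308, 201, np.float64(20.3), 5), (312, 201, np.float64(23.2), 3)]
146 [(228, 207, np.float64(-30.7), 14), (232, 120, np.float64(-29.0), 9), (236, 200, np.float64(-26.9), 5), (240, 161, np.float64(-22.9), 17), (244, 104, np.float64(-21.2), 10), (248, 162, np.float64(-18.7), 8), (252, 162, np.float64(-16.2), 7), (256, 164, np.float64(-13.6), 8), (260, 162, np.float64(-10.9), 8), (264, 160, np.float64(-8.4), 8), (268, 160, np
[... 1173 characters left out ...]
2, 143, np.float64(-29.7), 13), (236, 144, np.float64(-28.3), 4), (240, 105, np.float64(-24.2), 15), (244, 86, np.float64(-21.3), 17), (248, 89, np.float64(-19.6), 8), (252, 89, np.float64(-17.0), 7), (256, 90, np.float64(-14.2), 7), (260, 170, np.float64(-7.7), 72), (264, 247, np.float64(-5.8), 73), (268, 249, np.float64(-4.0), 74), (272, 249, np.float64(-2.1), 75), (276, 248, np.float64(-0.3), 73), (280, 248, np.float64(1.5), 74), (284, 249, np.float64(3.3), 73), (288, 247, np.float64(5.1), 73), (292, 227, np.float64(7.0), 73), (296, 88, np.float64(13.0), 7), (300, 102, np.float64(15.1), 16), (304, 136, np.float64(18.8), 4), (308, 141, np.float64(21.6), 3), (312, 139, np.float64(24.1), 5)]
```

```bash
python3 -m crank '[[[0,-0.35,0.8],0,255],[[0,0,1],0,255],[[0,0,0.7],0,255],[[0,0,0.2],0,255],[[0,0,0],0,255]]' 
python3 - <<'E'
from h import *
go(.4945,.30,.023,13,2)
E
```

```text
clock: 14.45
position: [0.4952, 0.3002, 0.0226]
ee_rot: [3.122, 0.352, -0.001]
force: [-1.6, 0.2, 3.0]
width: 0.172
at [0.4952 0.3002 0.0226] yaw 12.9 F [-1.6  0.2  3. ] w 15.8 t 14.45 j7 -2.13 tilt [-0.0006 -0.0001]
rows 2 [[[-0.03, 0.0, -0.02], np.float64(-0.1)], [[-0.03, 0.0, -0.02], np.float64(-0.1)]]
```

Contact, so I'll release.

```bash
python3 -m crank '[[[0,0,0.05],0,255],[[0,0,0],0,220],[[0,0,0],0,180],[[0,0,0],0,140],[[0,0,0],0,140]]' ;python3 -m crank '[[[0,0,0],0,140],[[0,0,-2],0,140],[[0,0,-4],0,120],[[0,0,-4.5],0,88],[[0,0,0],0,88]]' 
python3 - <<'E'
from h import *
im,d,W=cloud("wrist");cv2.imwrite("pics/w11.png",im[:,:,::-1])
fit(W,(.495,.298),.07,.03,.07,"handle")
go(.437,.012,.14,13,8)
E
```

```text
clock: 14.95
position: [0.4957, 0.2998, 0.022]
ee_rot: [3.122, 0.351, -0.0]
force: [0.1, -0.1, 0.1]
width: 0.388
clock: 15.45
position: [0.4986, 0.3022, 0.133]
ee_rot: [-3.117, -0.35, -0.013]
force: [0.4, 0.6, 0.3]
width: 0.635
handle 2139 mean [0.5036 0.3019 0.0426] rect [501.8 301.3  97.1  15.9  12.7] pca yaw 12.9 zmax 0.045
at [0.4975 0.3013 0.1303] yaw 12.8 F [-0.2 -0.1 -1.1] w 59.5 t 15.5 j7 -2.09 tilt [0.0052 0.0035]
rows 8 [[[-1.54, 3.36, -0.14], np.float64(-0.0)], [[-1.54, 3.36, -0.14], np.float64(-0.0)], [[-1.54, 3.36, -0.14], np.float64(-0.0)], [[-1.54, 3.36, -0.14], np.float64(-0.0)], [[-1.54, 3.36, -0.14], np.float64(-0.0)], [[-1.55, 3.35, -0.14], np.float64(-0.0)], [[-1.55, 3.35, -0.14], np.float64(-0.0)], [[-1.55, 3.35, -0.14], np.float64(-0.0)]]
```

View pics/w11.png

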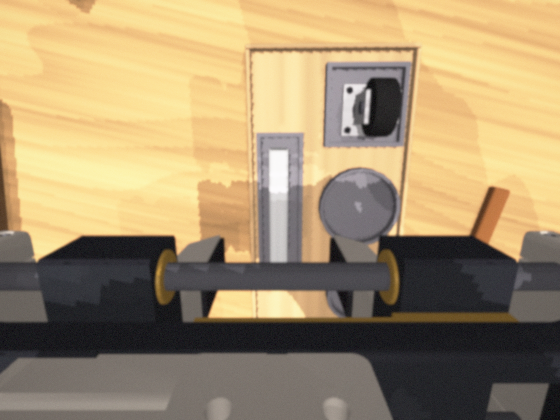

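```bash
python3 -m crank '[[[-1.55,3.4,-0.15],0,88],[[-1.55,3.4,-0.15],0,88],[[-1.55,3.4,-0.15],0,88],[[-1.55,3.4,-0.15],0,88],[[-1.55,3.35,-0.15],0,88]]' ;python3 -m crank '[[[-1.55,3.35,-0.15],0,88],[[-1.55,3.35,-0.15],0,88],[[-1.55,3.35,0],0,88],[[0,0,0],0,88],[[0,0,0],0,88]]' 
python3 - <<'E'
from h import *
im,d,W=cloud("wrist");cv2.imwrite("pics/w12.png",im[:,:,::-1])
fit(W,(.437,.012),.035,.04,.08,"foot")
fit(W,(.437,.012),.035,.058,.08,"stem")
fit(W,(.437,.012),.05,.003,.08,"all")
go(.437,.012,.09,13,2)
E
```

```text
clock: 16.0
position: [0.4566, 0.1157, 0.1337]
ee_rot: [3.121, 0.351, -0.002]
force: [0.5, 0.0, -0.4]
width: 0.656
clock: 16.5
position: [0.4341, 0.0084, 0.137]
ee_rot: [3.122, 0.347, -0.002]
force: [0.9, 0.1, 0.3]
width: 0.657
foot 747 mean [0.4416 0.0174 0.0541] rect [439.5  16.9  25.3  24.4  12.6] pca yaw -72.5 zmax 0.069
stem 206 mean [0.4402 0.0171 0.0667] rect [439.6  17.   11.5  11.2  14.9] pca yaw 4.0 zmax 0.069
all 1998 mean [0.4447 0.0179 0.0271] rect [440.5  17.4  47.3  49.2   7.3] pca yaw -83.0 zmax 0.069
at [0.4344 0.0095 0.1372] yaw 12.8 F [ 1.1  0.6 -0.4] w 59.8 t 16.55 j7 -1.55 tilt [-0.0008  0.0002]
rows 2 [[[0.15, -0.1, 2.36], np.float64(-0.1)], [[0.15, -0.1, 2.36], np.float64(-0.1)]]
```

View pics/w12.png

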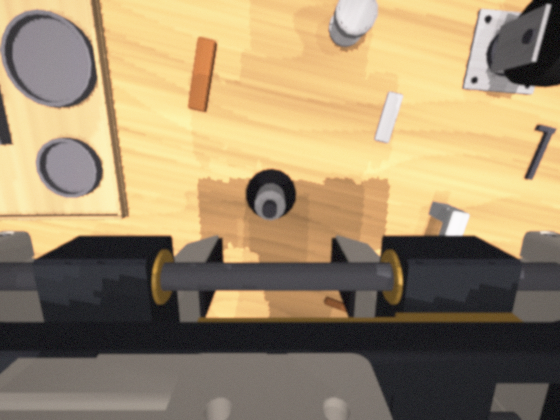

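```bash
python3 -m crank '[[[0.2,-0.15,2],0,88],[[0.2,-0.15,2],0,88],[[0,0,0],0,88],[[0,0,0],0,88]]'
python3 - <<'E'
from h import *
im,d,W=cloud("wrist");cv2.imwrite("pics/w13.png",im[:,:,::-1])
fit(W,(.438,.014),.035,.04,.08,"foot")
fit(W,(.438,.014),.035,.058,.08,"stem")
go(.438,.014,.017,13,3)
E
```

```text
clock: 16.95
position: [0.4377, 0.014, 0.0976]
ee_rot: [-3.121, -0.354, 0.002]
force: [-0.1, -0.4, 0.0]
width: 0.655
foot 1050 mean [0.4423 0.0164 0.0547] rect [439.8  15.8  25.   25.2   9.6] pca yaw -79.4 zmax 0.07
stem 310 mean [0.4405 0.0159 0.0667] rect [439.6  15.7  11.6  11.6  78.5] pca yaw 21.6 zmax 0.07
at [0.4381 0.0138 0.0981] yaw 12.9 F [0.9 0.6 0.7] w 60.5 t 17.0 j7 -1.58 tilt [-0.0001  0.0002]
rows 3 [[[-0.0, -0.01, 2.7], np.float64(-0.0)], [[-0.0, -0.01, 2.7], np.float64(-0.0)], [[-0.0, -0.01, 2.7], np.float64(-0.0)]]
```

View pics/w13.png

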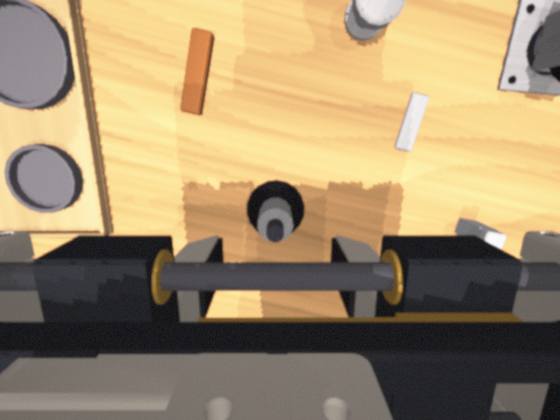

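```bash
python3 -m crank '[[[0.1,0,2.7],0,88],[[0,0,2.7],0,88],[[0,0,2.6],0,88],[[0,0,0],0,88],[[0,0,0],0,150]]'; python3 -m crank '[[[0,0,0],0,255],[[0,0,0],0,255],[[0,0,0],0,255],[[0,0,0],0,255],[[0,0,0],0,255]]' 25
python3 - <<'E'
from h import *
go(.438,.014,.017,13,3)
E
python3 -m crank '[[[0,0,-3],0,255],[[0,0,-4.5],0,255],[[0,0,-4],0,255],[[0,0,0],0,255],[[0,0,0],0,255]]' 
python3 - <<'E'
from h import *
im,d,W=cloud("wrist");cv2.imwrite("pics/w14.png",im[:,:,::-1])
go(.511,.2235,.13,13,6)
E
```

```text
clock: 17.5
position: [0.4392, 0.0134, 0.0185]
ee_rot: [3.122, 0.351, -0.0]
force: [-0.4, -0.2, 0.7]
width: 0.612
clock: 18.0
position: [0.4393, 0.0133, 0.0183]
ee_rot: [-3.122, -0.351, -0.002]
force: [-1.4, -0.1, 9.1]
width: 0.282
at [0.4393 0.0133 0.0183] yaw 12.8 F [-1.4 -0.1  9.1] w 25.9 t 18.0 j7 -1.62 tilt [0.0011 0.0001]
rows 3 [[[-0.04, -0.03, 0.04], np.float64(-0.1)], [[-0.04, -0.03, 0.04], np.float64(-0.1)], [[-0.04, -0.03, 0.04], np.float64(-0.1)]]
clock: 18.5
position: [0.4392, 0.0131, 0.1334]
ee_rot: [3.122, 0.35, 0.003]
force: [-1.4, -0.8, -2.8]
width: 0.276
at [0.4384 0.013  0.1324] yaw 12.8 F [-0.2 -0.  -2. ] w 25.4 t 18.55 j7 -1.56 tilt [-0.0003 -0.0002]
rows 6 [[[1.96, -3.15, 0.04], np.float64(-0.0)], [[1.96, -3.15, 0.04], np.float64(-0.0)], [[1.96, -3.15, 0.04], np.float64(-0.0)], [[1.96, -3.15, 0.04], np.float64(-0.0)], [[1.96, -3.15, 0.04], np.float64(-0.0)], [[1.97, -3.15, 0.04], np.float64(-0.0)]]
```

View pics/w14.png

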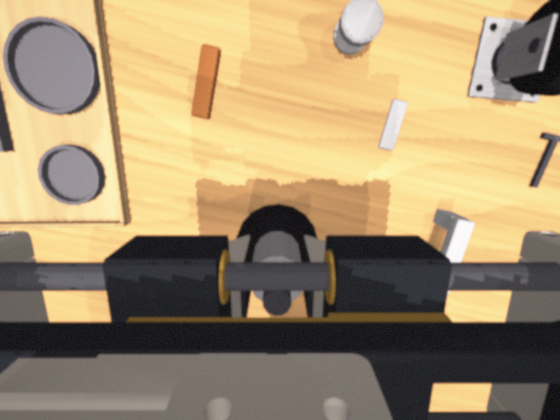

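```bash
python3 -m crank '[[[1.95,-3.2,0],0,255],[[1.95,-3.2,0],0,255],[[1.95,-3.15,0],0,255],[[1.95,-3.15,0],0,255],[[1.95,-3.15,0],0,255]]' ;python3 -m crank '[[[1.95,-3.15,0],0,255],[[0,0,0],0,255],[[0,0,3.5],0,255],[[0,0,3.2],0,255],[[0,0,0],0,255]]' 
python3 - <<'E'
from h import *
im,d,W=cloud("wrist");cv2.imwrite("pics/w15.png",im[:,:,::-1])
s,R,p=st();T=(W-p)@R
m=(W[...,2]>.013)&(W[...,2]<.02)&(np.abs(T[...,1])<.05)&(T[...,0]>0)&(T[...,0]<.055)
q=T[m]
# circle fit rim
A=np.c_[2*q[:,:2],np.ones(len(q))];b=(q[:,:2]**2).sum(1);x=np.linalg.lstsq(A,b,rcond=None)[0]
print("rim centre tool",x[:2]*1000,"r",np.sqrt(x[2]+x[0]**2+x[1]**2)*1000,len(q))
go(.5115,.2245,.026,13,3)
E
```

```text
clock: 19.05
position: [0.4979, 0.1903, 0.1307]
ee_rot: [3.121, 0.351, -0.005]
force: [0.0, -0.4, -1.3]
width: 0.276
clock: 19.55
position: [0.5068, 0.222, 0.0605]
ee_rot: [3.118, 0.351, -0.015]
force: [-0.7, -0.3, -0.6]
width: 0.278
rim centre tool [15.41498411  2.76078347] r 35.346737198163034 1639
at [0.5083 0.2229 0.0629] yaw 12.8 F [-0.1  0.1 -0.6] w 25.5 t 19.6 j7 -1.99 tilt [-0.0063 -0.0034]
rows 3 [[[0.12, -0.03, 1.23], np.float64(-0.1)], [[0.12, -0.03, 1.23], np.float64(-0.1)], [[0.12, -0.03, 1.23], np.float64(-0.1)]]
```

View pics/w15.png

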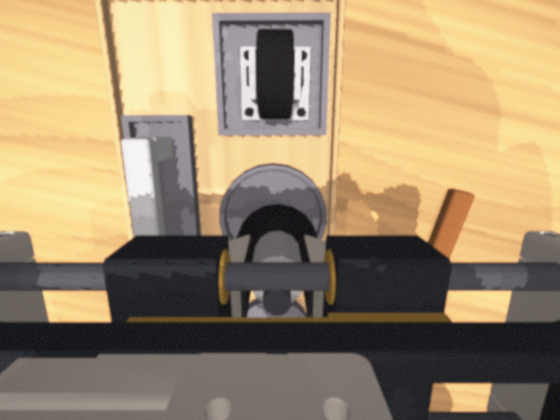

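```bash
python3 - <<'E'
from h import *
im,d,W=cloud("wrist")
s,R,p=st();T=(W-p)@R
for m in masks_of("large_round_pocket","wrist")[:1]:
    g=m["region"];w=T[g];z=W[g][:,2]
    k=(z>.001)&(z<.022)
    w=w[k];z=z[k]
    print("ext x",w[:,0].min(),w[:,0].max(),"y",w[:,1].min(),w[:,1].max(),len(w))
    h=cv2.convexHull((w[:,:2]*1000).astype(np.float32))[:,0]
    h=h[h[:,0]>np.percentile(w[:,0]*1000,20)]
    A=np.c_[2*h,np.ones(len(h))];x=np.linalg.lstsq(A,(h**2).sum(1),rcond=None)[0]
    print(x[:2],np.sqrt(x[2]+x[0]**2+x[1]**2))
go(.5115,.2245,.026,13,3)
E
```

```text
ext x -0.010296691942323922 0.04355140352396566 y -0.03967609485409968 0.03493470557770608 4352
[ 5.7120753  -2.30216182] 37.780590421911945
at [0.5107 0.2243 0.066 ] yaw 12.8 F [-0.2  0.3 -0.5] w 25.8 t 19.7 j7 -1.99 tilt [-0.0007 -0.0003]
rows 3 [[[0.03, -0.0, 1.33], np.float64(-0.1)], [[0.03, -0.0, 1.33], np.float64(-0.1)], [[0.03, -0.0, 1.33], np.float64(-0.1)]]
```

```bash
python3 -m crank '[[[0.35,-0.15,1.5],0,255],[[0,0,1.5],0,255],[[0,0,0.7],0,255],[[0,0,0.3],0,255],[[0,0,0],0,255]]' 
python3 - <<'E'
from h import *
im,d,W=cloud("wrist");cv2.imwrite("pics/w16.png",im[:,:,::-1])
go(.5145,.227,.026,13,3)
E
```

```text
clock: 20.2
position: [0.5142, 0.2268, 0.0264]
ee_rot: [-3.122, -0.351, -0.001]
force: [-0.5, -0.6, -0.7]
width: 0.276
at [0.5142 0.2269 0.0264] yaw 12.8 F [-0.7 -0.8  2.5] w 25.6 t 20.25 j7 -2.0 tilt [0.0008 0.0003]
rows 3 [[[0.01, -0.0, 0.01], np.float64(-0.1)], [[0.01, -0.0, 0.01], np.float64(-0.1)], [[0.01, -0.0, 0.01], np.float64(-0.1)]]
```

View pics/w16.png

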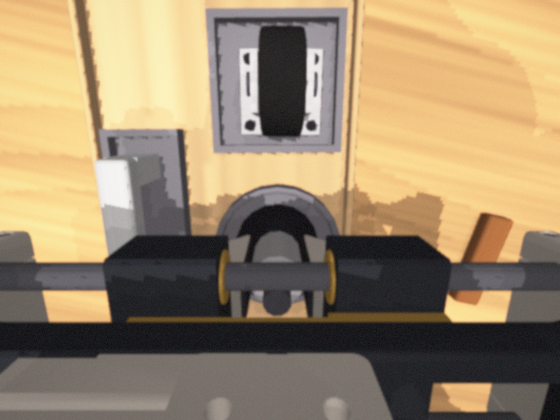

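```bash
python3 -m crank '[[[0,0,0.1],0,255],[[0,0,0],0,230],[[0,0,0],0,180],[[0,0,0],0,110],[[0,0,0],0,110]]' ;python3 -m crank '[[[0,0,0],0,110],[[0,0,-2],0,110],[[0,0,-4],0,110],[[0,0,-4.5],0,88],[[0,0,0],0,88]]' 
python3 - <<'E'
from h import *
im,d,W=cloud("wrist");cv2.imwrite("pics/w17.png",im[:,:,::-1])
fit(W,(.512,.225),.05,.045,.08,"foot")
go(.594,-.0195,.135,13,6)
E
```

```text
clock: 20.75
position: [0.5141, 0.2268, 0.0248]
ee_rot: [-3.122, -0.351, -0.001]
force: [-0.3, 0.7, 0.4]
width: 0.418
clock: 21.25
position: [0.5171, 0.2286, 0.1353]
ee_rot: [-3.118, -0.35, -0.014]
force: [0.8, 0.7, -0.5]
width: 0.648
foot 803 mean [0.5153 0.2268 0.0593] rect [512.8 226.2  25.4  24.9  24.5] pca yaw -74.4 zmax 0.074
at [0.5158 0.2278 0.1327] yaw 12.8 F [-1.   0.5 -1.2] w 59.8 t 21.3 j7 -1.96 tilt [0.0055 0.0028]
rows 6 [[[0.36, 4.31, -0.04], np.float64(-0.0)], [[0.35, 4.31, -0.04], np.float64(-0.0)], [[0.35, 4.31, -0.04], np.float64(-0.0)], [[0.35, 4.31, -0.04], np.float64(-0.0)], [[0.35, 4.31, -0.04], np.float64(-0.0)], [[0.35, 4.31, -0.04], np.float64(-0.0)]]
```

View pics/w17.png

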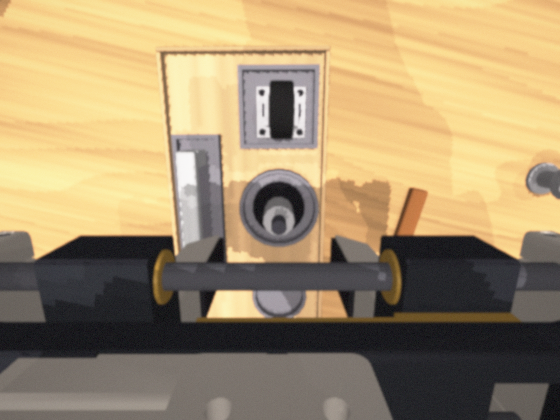

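```bash
python3 -m crank '[[[0.35,4.3,0],0,88],[[0.35,4.3,0],0,88],[[0.35,4.3,0],0,88],[[0.35,4.3,0],0,88],[[0.35,4.3,0],0,88]]' ;python3 -m crank '[[[0.35,4.3,0],0,88],[[0,0,0],0,88],[[0,0,3],0,88],[[0,0,2],0,88],[[0,0,0],0,88]]' 
python3 - <<'E'
from h import *
im,d,W=cloud("wrist");cv2.imwrite("pics/w18.png",im[:,:,::-1])
fit(W,(.594,-.019),.04,.03,.05,"knob")
go(.595,-.0185,.014,13,3)
E
```

```text
clock: 21.8
position: [0.5783, 0.0191, 0.1285]
ee_rot: [3.122, 0.351, -0.003]
force: [0.4, 0.2, 0.1]
width: 0.656
clock: 22.3
position: [0.5887, -0.0201, 0.0761]
ee_rot: [-3.121, -0.351, 0.011]
force: [-0.8, 0.4, -0.4]
width: 0.656
knob 1747 mean [ 0.5996 -0.0156  0.0406] rect [598.2 -15.9  31.2  31.8  79.9] pca yaw 10.4 zmax 0.044
at [ 0.5899 -0.02    0.0779] yaw 12.8 F [0.5 0.3 0.4] w 60.4 t 22.35 j7 -1.5 tilt [-0.0042 -0.    ]
rows 3 [[[0.18, -0.01, 2.13], np.float64(-0.1)], [[0.18, -0.01, 2.13], np.float64(-0.1)], [[0.18, -0.01, 2.13], np.float64(-0.1)]]
```

View pics/w18.png

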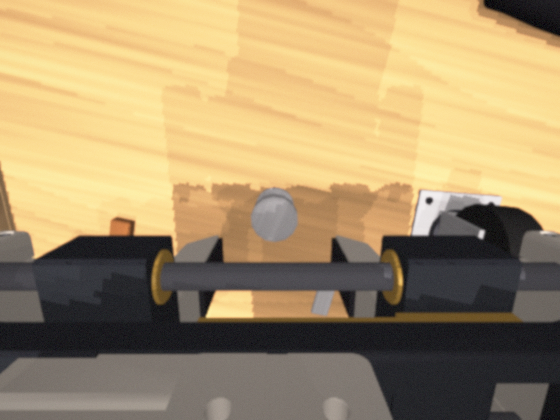

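```bash
python3 -m crank '[[[0.2,0,2.1],0,88],[[0.2,0,2.1],0,88],[[0.15,0,2],0,88],[[0,0,0],0,88],[[0,0,0],0,120]]'; python3 -m crank '[[[0,0,0],0,255],[[0,0,0],0,255],[[0,0,0],0,255],[[0,0,0],0,255],[[0,0,0],0,255]]' 25
python3 - <<'E'
from h import *
im,d,W=cloud("wrist");cv2.imwrite("pics/w19.png",im[:,:,::-1])
go(.596,-.0175,.014,13,3)
E
```

```text
clock: 22.85
position: [0.5973, -0.0187, 0.0185]
ee_rot: [3.122, 0.351, 0.001]
force: [0.2, -0.8, 0.2]
width: 0.61
clock: 23.35
position: [0.5975, -0.0189, 0.0186]
ee_rot: [3.122, 0.351, 0.002]
force: [-1.9, 1.0, 6.4]
width: 0.334
at [ 0.5975 -0.0188  0.0186] yaw 12.8 F [-1.6 -0.   6.7] w 31.1 t 23.4 j7 -1.52 tilt [0.0013 0.0001]
rows 3 [[[-0.04, -0.05, 0.15], np.float64(-0.1)], [[-0.04, -0.05, 0.15], np.float64(-0.1)], [[-0.04, -0.05, 0.15], np.float64(-0.1)]]
```

View pics/w19.png

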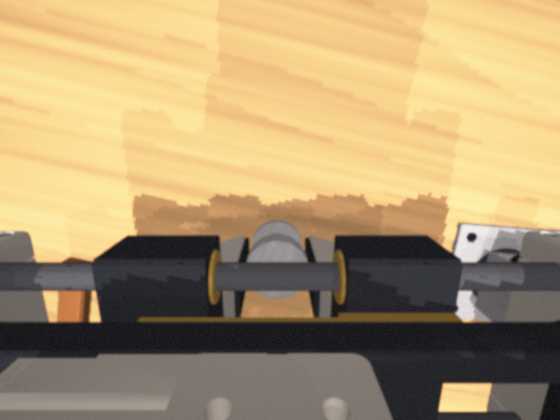

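```bash
python3 -m crank '[[[0,0,-2],0,255],[[0,0,-3],0,255],[[0,0,-3.5],0,255],[[0,0,-3],0,255],[[0,0,0],0,255]]' 
python3 - <<'E'
from h import *
im,d,W=cloud("wrist");cv2.imwrite("pics/w20.png",im[:,:,::-1])
go(.423,.204,.135,13,8)
E
```

```text
clock: 23.9
position: [0.5996, -0.0189, 0.1372]
ee_rot: [3.121, 0.35, 0.011]
force: [0.7, -0.2, -0.5]
width: 0.337
at [ 0.5983 -0.019   0.1349] yaw 12.8 F [-0.2 -0.3 -1. ] w 30.9 t 23.95 j7 -1.49 tilt [0.0042 0.    ]
rows 8 [[[-1.52, -3.2, -0.01], np.float64(-0.0)], [[-1.52, -3.2, -0.01], np.float64(-0.0)], [[-1.52, -3.21, -0.01], np.float64(-0.0)], [[-1.51, -3.21, -0.01], np.float64(-0.0)], [[-1.51, -3.21, -0.01], np.float64(-0.0)], [[-1.51, -3.21, -0.01], np.float64(-0.0)], [[-1.51, -3.21, -0.01], np.float64(-0.0)], [[-1.51, -3.21, -0.01], np.float64(-0.0)]]
```

View pics/w20.png

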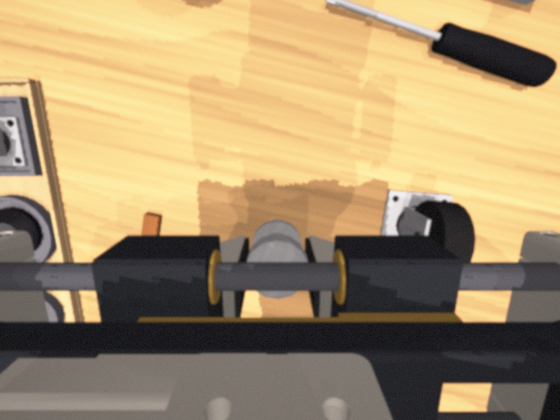

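```bash
python3 -m crank '[[[-1.5,-3.2,0],0,255],[[-1.5,-3.2,0],0,255],[[-1.5,-3.2,0],0,255],[[-1.5,-3.2,0],0,255],[[-1.5,-3.2,0],0,255]]' ;python3 -m crank '[[[-1.5,-3.2,0],0,255],[[-1.5,-3.2,0],0,255],[[-1.5,-3.2,0],0,255],[[0,0,0],0,255],[[0,0,3],0,255]]' ;python3 -m crank '[[[0,0,3],0,255],[[0,0,0],0,255],[[0,0,0],0,255]]' 
cat > rim.py <<'E'
from h import *
import sys
im,d,W=cloud("wrist");cv2.imwrite(f"pics/{sys.argv[1]}.png",im[:,:,::-1])
s,R,p=st();T=(W-p)@R
for m in masks_of("small_round_pocket","wrist")[:1]:
    g=m["region"];w=T[g];z=W[g][:,2]
    k=(z>.001)&(z<.022);w=w[k]
    print("ext x",w[:,0].min(),w[:,0].max(),"y",w[:,1].min(),w[:,1].max(),len(w))
    h=cv2.convexHull((w[:,:2]*1000).astype(np.float32))[:,0]
    h=h[h[:,0]>np.percentile(w[:,0]*1000,20)]
    A=np.c_[2*h,np.ones(len(h))];x=np.linalg.lstsq(A,(h**2).sum(1),rcond=None)[0]
    print(x[:2],np.sqrt(x[2]+x[0]**2+x[1]**2))
go(.423,.2045,.0266,13,3)
E
python3 rim.py w21
```

```text
clock: 24.45
position: [0.4864, 0.1209, 0.1314]
ee_rot: [3.121, 0.351, -0.003]
force: [0.7, 0.9, -0.1]
width: 0.334
clock: 24.95
position: [0.4242, 0.2058, 0.1041]
ee_rot: [-3.12, -0.355, -0.007]
force: [1.8, -0.2, -1.9]
width: 0.334
clock: 25.25
position: [0.4226, 0.2033, 0.0723]
ee_rot: [3.121, 0.35, -0.004]
force: [-0.2, 0.2, -0.2]
width: 0.335
ext x -0.019322764295177014 0.029474790095726625 y -0.031214340697409918 0.026934850255498285 2857
[ 0.7325216 -2.3870329] 28.524560187543372
at [0.4238 0.2041 0.0736] yaw 12.8 F [ 0.1  0.7 -0.9] w 30.8 t 25.35 j7 -2.06 tilt [0.0008 0.0004]
rows 3 [[[-0.02, -0.02, 1.57], np.float64(-0.1)], [[-0.02, -0.02, 1.57], np.float64(-0.1)], [[-0.02, -0.02, 1.57], np.float64(-0.1)]]
```

View pics/w21.png

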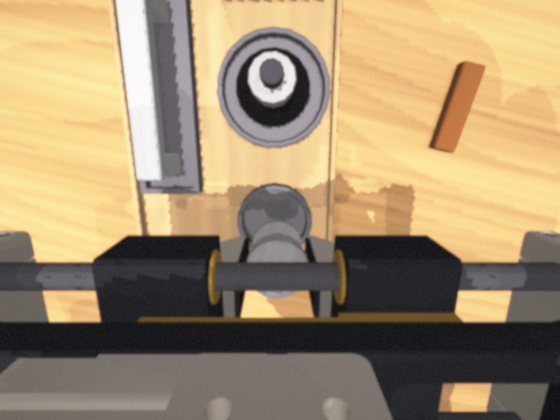

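```bash
python3 -m crank '[[[0.05,-0.15,2],0,255],[[0,0,1.5],0,255],[[0,0,0.8],0,255],[[0,0,0.3],0,255],[[0,0,0],0,255]]' 
python3 rim.py w22
```

```text
clock: 25.85
position: [0.4236, 0.2056, 0.0271]
ee_rot: [-3.122, -0.351, -0.001]
force: [0.9, 0.2, -0.2]
width: 0.335
ext x -0.004511001573032485 0.027694509469708813 y -0.02594723078822488 0.026717210693524625 2088
[0.38658852 0.11993907] 27.325934871154
at [0.4238 0.2058 0.0274] yaw 12.8 F [ 0.4 -1.3 -1.1] w 31.4 t 25.95 j7 -2.09 tilt [0.001  0.0005]
rows 3 [[[-0.03, 0.04, 0.03], np.float64(-0.1)], [[-0.03, 0.04, 0.03], np.float64(-0.1)], [[-0.03, 0.04, 0.03], np.float64(-0.1)]]
```

View pics/w22.png

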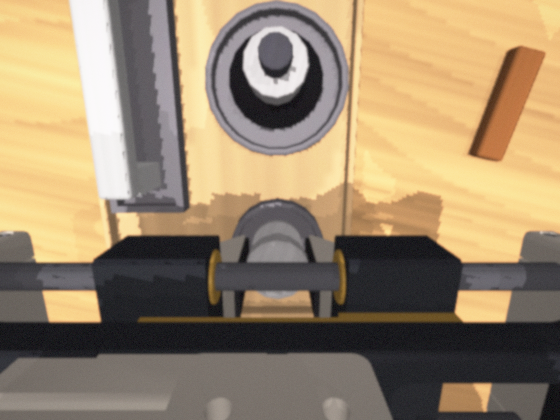

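Centred to about 0.5 mm. I'll lower until it touches.

```bash
python3 -m crank '[[[0,0,0.1],0,255],[[0,0,0.1],0,255],[[0,0,0],0,255]]' 
```

```text
clock: 26.25
position: [0.424, 0.2059, 0.0264]
ee_rot: [-3.122, -0.351, -0.003]
force: [-4.4, -2.9, 21.8]
width: 0.337
```

```bash
python3 -m crank '[[[0,0,0],0,225],[[0,0,0],0,190],[[0,0,0],0,130],[[0,0,0],0,100],[[0,0,0],0,100]]' ;python3 -m crank '[[[0,0,0],0,100],[[0,0,-2],0,100],[[0,0,-4],0,100],[[0,0,-4.5],0,88],[[0,0,-4],0,88]]';python3 -m crank '[[[-3,4,-4],0,88],[[-3,4,-4],0,88],[[-2,4,0],0,88],[[0,4,0],0,88],[[0,4,0],0,88]]';python3 -m crank '[[[0,4,0],0,88],[[0,4,0],0,88],[[0,4,0],0,88],[[0,0,0],0,88],[[0,0,0],0,88]]'
python3 - <<'E'
from h import *
im,d,W=cloud("top");cv2.imwrite("pics/t5.png",cv2.resize(im[110:270,90:250,::-1],None,fx=3.7,fy=3.7,interpolation=cv2.INTER_CUBIC))
cv2.imwrite("pics/t5full.png",im[:,:,::-1])
im2,_=get_image("side");cv2.imwrite("pics/s5.png",im2[:,:,::-1])
fit(W,(.6,.244),.04,.05,.09,"castor wheel")
fit(W,(.513,.225),.04,.05,.09,"foot")
fit(W,(.424,.205),.03,.036,.06,"knob")
fit(W,(.495,.299),.07,.036,.06,"handle")
fit(W,(.6,-.16),.05,.06,.09,"big castor")
fit(W,(.433,-.153),.05,.03,.05,"short")
for l in["square_pocket","large_round_pocket","small_round_pocket","long_pocket"]:
    for m in masks_of(l,"top")[:1]:
        w=W[m["region"]];w=w[np.isfinite(w[:,0])]
        (cx,cy),sz,a=cv2.minAreaRect(w[:,:2].astype(np.float32)*1000);print(l,round(m["score"],2),np.round([cx,cy,*sz,a],1))
E
```

```text
clock: 26.75
position: [0.4234, 0.2056, 0.0249]
ee_rot: [-3.122, -0.351, -0.001]
force: [0.3, 0.4, 0.5]
width: 0.548
clock: 27.25
position: [0.423, 0.2055, 0.1715]
ee_rot: [-3.122, -0.351, 0.0]
force: [1.6, -0.0, 0.1]
width: 0.655
clock: 27.75
position: [0.3982, 0.0112, 0.2327]
ee_rot: [3.122, 0.352, 0.002]
force: [1.3, -0.7, 0.2]
width: 0.654
clock: 28.25
position: [0.425, -0.1047, 0.2319]
ee_rot: [-3.122, -0.347, 0.001]
force: [-1.5, 1.4, 0.6]
width: 0.657
castor wheel 158 mean [0.5958 0.2392 0.0601] rect [597.1 240.2  42.   28.1  12. ] pca yaw 11.1 zmax 0.07
foot 102 mean [0.5114 0.2219 0.0619] rect [513.5 224.1  26.3  24.2  28.9] pca yaw -22.6 zmax 0.079
knob 151 mean [0.4219 0.2018 0.047 ] rect [422.2 202.3  29.5  30.3  45.4] pca yaw 80.5 zmax 0.052
handle 358 mean [0.4941 0.2948 0.0454] rect [501.2 269.  111.7  75.9  13. ] pca yaw 12.8 zmax 0.06
big castor 113 mean [ 0.6191 -0.1601  0.0754] rect [ 619.6 -158.1   32.5   28.1   11.4] pca yaw 28.0 zmax 0.086
short few
square_pocket 0.69 [599.7 245.8  73.8  75.5  13.3]
large_round_pocket 0.79 [511.2 222.9  73.7  75.   17.8]
long_pocket 0.74 [495.2 293.4 141.   42.7  11. ]
```

View pics/t5.png

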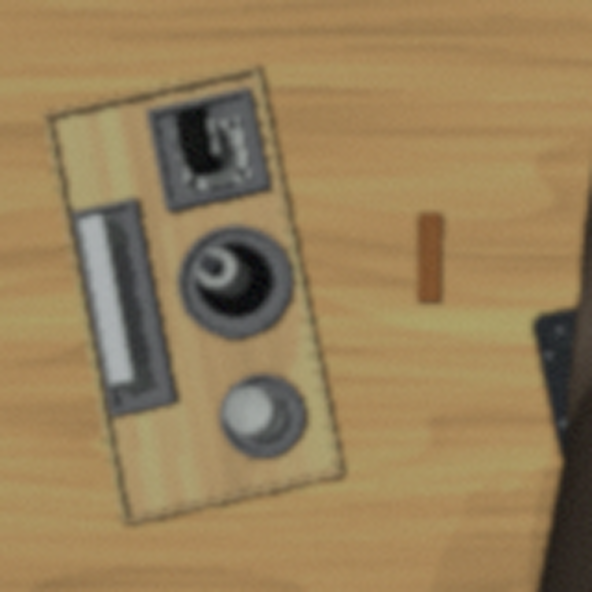

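View pics/s5.png

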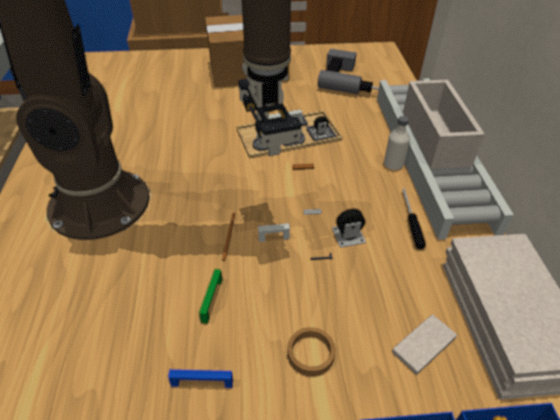

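```bash
python3 - <<'E'
from h import *
im,d,W=cloud("top")
u=np.array([.9748,.2233]);v=np.array([-.2233,.9748]);c=np.array([.495,.297])
Q=W[...,:2]-c;a=Q@u;b=Q@v
m=(abs(a)<.075)&(abs(b)<.025)&(W[...,2]>.036)&(W[...,2]<.06);m2=(abs(a)<.08)&(abs(b)<.035)&(W[...,2]<.02)&(W[...,2]>.013)
print("handle a",a[m].min(),a[m].max(),"b",np.percentile(b[m],[2,98]),"z",np.percentile(W[m][:,2],[2,50,98]))
print("z along bar",[round(float(np.median(W[m&(abs(a-x)<.012)][:,2])),4) for x in(-.045,-.02,.02,.045)])
print("rim b",np.percentile(b[m2],[3,97]),"a",np.percentile(a[m2],[1,99]))
print(st()[0]["force"])
E
```

```text
handle a -0.056967282426909335 0.05768337550884072 b [-0.00794005  0.00821868] z [0.03749092 0.04534061 0.05021516]
z along bar [0.0452, 0.045, 0.0453, 0.0456]
rim b [-0.02202355  0.02711199] a [-0.0709075   0.07164062]
[-0.21837953  0.33815881  0.5408249 ]
```

```bash
python3 - <<'E'
from cell import workorder
print(workorder.sign_off())
E
```

```text
the job is handed in; nothing more can be done
None
```

I put all four fittings in their own pockets: small castor, long handle, levelling foot and drawer knob. Each was lowered until the wrist felt the floor, then released. I handed the job in at about 28.5 s; sign-off gives no verdict.

**Placing:** in the last top view, with the gripper clear, the depth readings put each fitting within about 5 mm of its pocket's centre and at the height it should stand. The handle measured level along its bar and centred to about 1 mm.

**Look-alikes:** I never touched the big castor or the short handle. Both stand upright in the last side picture in what looks like their original places. The arm hid the short handle from the top camera and part of the big castor, so I couldn't re-measure those two.

**Disagreements:** the wrist and top cameras differed by 2 to 5 mm on some positions. I set the final position over three of the pockets from a close wrist view: the long, large round and small round. The top camera no longer found the small round pocket at the end. I compared the knob with its earlier top-view position and with the wrist's rim fit just before release, which was within about 0.5 mm.

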